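# Hook a dropped clamp frame out from behind the guard of a dipping unit

## Task

The blue clamp frame has dropped onto the dipping unit's tray behind the fixed wire guard. Take the hooked rod by its handle and, touching the frame with nothing but the rod, draw it out along the tray until its long edge lies flush against the tray's front rim, then keep a light steady pull of about 8 N on it for one second to snug it square; never yank it (over 20 N), press hard on the tray or guard, or disturb the other things. Leave the frame there and lay the rod back on its grey rest, handle in line with it, and let go.

Things in the scene. Friction and masses are not known exactly. Their poses are not given: they have to be found in the camera images.
- unit: Fixed dipping unit. Origin on the worktop under the middle of the guard's mouth; y points from the mouth into the guard, x along the mouth, z up. Bare tray: floor 3 mm above the worktop, inside x -130 to 130 mm, y -110 mm (front rim) to 135 mm (white housing behind, 320 wide, 290 high). Rims 6 mm thick, tops 11 mm above the worktop. The tray from front rim to mouth is uncovered.
- rim (a point): Middle of the tray front rim's inner face, at tray floor level; axes as the unit's. The frame lies flush when its centre is 29 mm from here along the unit's +y.
- mouth (a point): Middle of the guard's mouth, at tray floor level, 110 mm from the rim; axes as the unit's. The dark wire guard covers the tray from here back to the housing: wires along both sides and a roof whose underside is 75 mm above the worktop; the mouth, towards -y, is open.
- frame_mid (a point): Centre (half-way up) of the blue plastic clamp frame: a flat rectangular ring, 70 mm along its x, 58 mm along its y, 10 mm thick, about 0.09 kg, with one window 44 mm (x) by 32 mm (y); the bars round it are 13 mm wide. It lies flat on the tray floor behind the guard's mouth, its y within about 25 degrees of the unit's y. It slides with under 2 N.
- frame: The same blue frame; origin at the centre of its underside, axes as described (x along its 70 mm edges).
- rod: Hooked rod, 0.2 kg, level on its rest. Origin at the height of the hook's lowest point, below mid-handle; y points along the rod to the hook, z up. Black handle, yellow band at its rear: 24 mm wide, y -55 to 55 mm, 16 to 44 mm above the origin. Steel shaft 7 mm thick, 34 mm up, to about y = 200 mm, then bent down and slightly back into an 8 mm round hook that touches the worktop.
- rod_grip (a point): Where to grip the rod: on the handle, near the balance point, 20 mm towards the hook from the handle's middle, 32 mm above the level of the hook's lowest point. The hook tip is about 174 mm from here along the rod, but the telescopic shaft is clamped up to 9 mm shorter or longer: this setting differs each time, is not measured, and does not slip below 60 N.
- rest: Fixed grey rod rest: a block 18 mm wide (x), 44 mm long (y), 16 mm high on a thin foot; origin on the worktop under its centre. The rod's handle lies on it, handle middle over its centre, nearly in line with its y axis.
- collar: Bystander: small steel collar, 28 mm across, 12 mm high, on the tray near its +x side at the guard's mouth.
- cup: Bystander: white cup, 76 mm across, 70 mm high.
- jar: Bystander: amber jar, 64 mm across, 85 mm high.
- tub: Bystander: white tub with lid, 110 mm across, 72 mm high.
- spatula: Bystander: spatula, 240 mm long, lying on the worktop.
- stickbox: Bystander: carton of sticks, 120 x 50 x 30 mm.
Mind the look-alikes: they are no part of the job. There is more than one size of the frame; the job needs the middle-sized.

How it is judged:
By the outcome, as a careful person would: the job done as asked, in the order asked, and still so for the second after the job is handed in, with the robot touching nothing.
It also fails if it takes over 58 s, if anything falls off the work surface, if the arm or the gripper's body presses on something with over 40 N, if the wrist force passes 120 N, or if a joint passes its speed limit or range.

## Robot

A 7-joint arm with a two-finger parallel gripper is mounted at the origin on the work surface. World frame = base frame: x ahead of the robot, y to its left, z up, the work surface at z = 0. Lengths are in m, angles in rad, forces in N, time in s.
With the tool pointing down it reaches from about 0.4 to 0.85 m from the base axis. Payload 6.9 kg.
Tool frame: the origin (TCP) lies midway between the tips of the shut fingers; the grasp point (between the pads) lies behind it (ctrl.pinch_z is the z of the grasp point in the tool frame, in m); z points along the fingers, y is the direction in which the jaws open and shut (so a half turn about z gives the same grasp; the last joint's range is limited). The gripper opens to 85 mm and grips with 20 to 120 N. Pads are 22 mm wide; open, the fingers measure 114 mm over their backs; the gripper's body (76 mm by 85 mm) begins 54 mm behind the grasp point. The pads swing forward as they close: fully open they stand 13 mm farther back than shut.
Start: joints at [-1.218, 0.507, -0.238, 1.5, 0.126, 1.149, -0.155], TCP at [0.153, 0.606, 0.231] pointing down, gripper open.
Joint ranges: [-3.08, 3.08], [-0.24, 2.05], [-1.43, 1.35], [0, 2.5], [-1.52, 4.66], [0.17, 1.96], [-2.89, 2.89]. Speed limits (rad/s): [2.39, 2.39, 3.14, 3.14, 3.14, 3.14, 3.14].

## Interface

Orientations are given as a unit quaternion [w, x, y, z].
In Python, from station import ctrl, get_state, vision, ticket, models gives the robot as it stands. Calls block until the motion is done:
- ctrl.movep(position, orientation): joint-space move of the TCP to a pose.
- ctrl.movel(position, frame=None, max_speed=0.15): straight line of the TCP; frame=None keeps the orientation; max_speed is the mean speed in m/s.
- ctrl.set_joints(angles): joint-space move.
- ctrl.ungrasp() and ctrl.close_gripper(force=None): open the fingers fully, or close them until they stop; force is the grip in N (None keeps the last).
- ctrl.pause(seconds).
- ctrl.ik(position, orientation): joint angles nearest the present ones, or None.
- get_state(): the state.
- vision.grab_frame(name): name is "side" or "top"; returns (picture, depth): 480x640x3 uint8, blue, green, red; 480x640 float32, m along the optical axis (not along the pixel's ray), 0 where there is no reading.
- vision.camera_info(name): a dict with "mtx" (3x3 intrinsics, pixels), "dist_coeffs" ([k1, k2, p1, p2, k3] as OpenCV has them; the pictures are not rectified), "R" (3x3) and "t" (3): a world point X has camera coordinates R X + t. Camera axes: x right, y down, z forward; pixel columns grow to the right and rows downward; lengths in m; the calibration is good to about 2 mm. A picture is of the moment at which its call begins. camera_info takes no time and is no camera call.
A pose or a line that the arm cannot do raises ctrl.Unreachable and nothing moves.
- ticket.close_job(): hands the job in, once; it reports no verdict.
Trained networks look in the newest picture that a camera, given by its name, has taken for a name from the list of things; names that differ only in an ending like _2 or _b are one class to them, and where a whole thing is asked for, a point or a joint stands for the part that bears it (a point fixed in the world has none). Each returns a list of dicts, best first, with "p" (0 to 1); they miss things now and then, are a little off and sometimes report something else, mostly with a low value. They report only what shows in the picture. A call takes as long as a camera call. They do not tell look-alikes from the thing itself.
- models.recognise(camera, target): "point" ([column, row] in pixels, amid what is visible of it).
- models.masks_of(camera, target): "mask" (480x640 bool, what is visible of it) and "point" ([column, row] in pixels, amid what is visible of it).
The state is a dict: "time": time; "qpos": joint angles; "qd": joint speeds; "tau": joint torques, N m; "tcp_pos": TCP position; "eef_rot": TCP orientation; "contact_force": force on the tool from outside, world axes, zero at the start; "wrist_torque": the same for the moment, N m; "width": finger opening in m.
Only numpy, scipy, OpenCV 4.12 (cv2) and the standard library are available. Lean on these libraries where they do the work, as an engineer would, in place of code of your own. Each camera call takes 0.05 s, during which the arm holds its last target. There are 200 camera calls.

## Working session

There is one attempt and no reset: what is moved stays moved. The work goes in short steps, each a Python script; the robot and the scene stay as the last script left them, time stands still between calls to the robot, and variables do not carry over. Pictures are saved under pics/ and viewed, about 8 in all and at most 12, crops included, and the job is handed in when it is done.

```bash
ls; mkdir -p pics; python3 - <<'E'
from station import ctrl,get_state,vision,models
import cv2,numpy as np
for n in("top","side"):
    im,d=vision.grab_frame(n); cv2.imwrite(f"pics/{n}0.png",im); np.savez(f"pics/{n}0.npz",im=im,d=d)
    i=vision.camera_info(n); print(n,np.round(i["mtx"],1).tolist(),i["dist_coeffs"],np.round(i["R"],3).tolist(),i["t"])
    for t in("frame","rod","rod_grip","rest","collar","unit","cup","jar"):
        print(t,[(np.round(r["point"]).tolist(),round(r["p"],2)) for r in models.recognise(n,t)])
s=get_state();print(s);print(ctrl.pinch_z)
E
```

```text
pics
top [[525.7, 0.0, 319.9], [0.0, 525.7, 238.0], [0.0, 0.0, 1.0]] [-0.03606863  0.          0.          0.          0.        ] [[0.01, -1.0, 0.01], [-0.987, -0.011, -0.163], [0.163, -0.009, -0.987]] [-0.08521627  0.43697323  1.35588499]
frame [([218.0, 143.0], 0.66), ([158.0, 328.0], 0.65), ([207.0, 215.0], 0.55)]
rod [([413.0, 231.0], 0.62)]
rod_grip [([409.0, 234.0], 0.8)]
rest [([413.0, 235.0], 0.49)]
collar [([220.0, 184.0], 0.46)]
unit [([130.0, 215.0], 0.8)]
cup [([412.0, 144.0], 0.87)]
jar [([311.0, 143.0], 0.97), ([411.0, 145.0], 0.36)]
side [[452.1, 0.0, 312.1], [0.0, 452.1, 245.1], [0.0, 0.0, 1.0]] [-0.05535415  0.          0.          0.          0.        ] [[-0.39, 0.921, -0.017], [0.705, 0.286, -0.649], [-0.593, -0.265, -0.761]] [ 0.24387746 -0.27048827  1.26732539]
frame [([502.0, 218.0], 0.86), ([405.0, 405.0], 0.68), ([446.0, 324.0], 0.56)]
rod [([211.0, 222.0], 0.81)]
rod_grip [([216.0, 224.0], 0.78)]
rest [([205.0, 230.0], 0.59)]
collar [([420.0, 350.0], 0.62), ([171.0, 200.0], 0.44)]
unit [([543.0, 309.0], 0.76)]
cup [([148.0, 290.0], 0.67)]
jar [([270.0, 343.0], 0.89)]
{'time': 0.9, 'qpos': array([-1.21849758,  0.507465  , -0.23755903,  1.50015772,  0.12573529,
        1.14890599, -0.15478096]), 'qd': array([-0.00045784,  0.00144441, -0.0005732 ,  0.00011043, -0.00048357,
        0.00043899,  0.00047779]), 'tau': array([ 1.42464609e-05, -6.20352530e+01, -2.18504168e+00, -2.49956578e+01,
        1.37828322e-02,  2.29908575e-03, -1.63331543e-05]), 'tcp_pos': array([0.15274827, 0.60605856, 0.23130994]), 'eef_rot': array([2.36437702e-05, 1.23101762e-01, 9.92394052e-01, 1.93080309e-05]), 'contact_force': array([-0.31811546, -0.02118223, -0.0751049 ]), 'wrist_torque': array([ 0.01204693,  0.03827222, -0.06673021]), 'width': 0.08559508615117335}
-0.0187
```

View pics/top0.png

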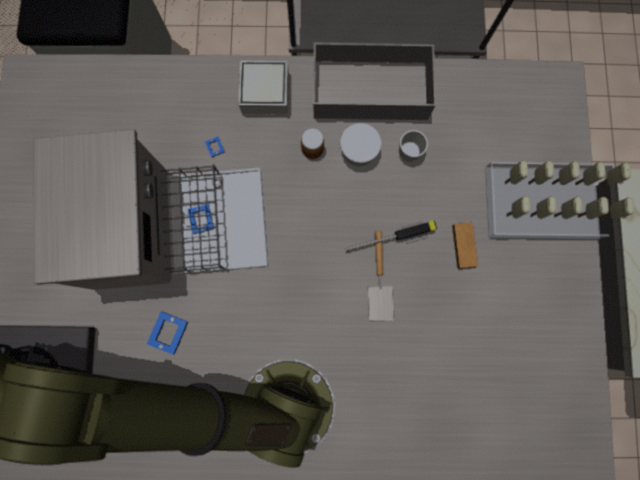

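View pics/side0.png

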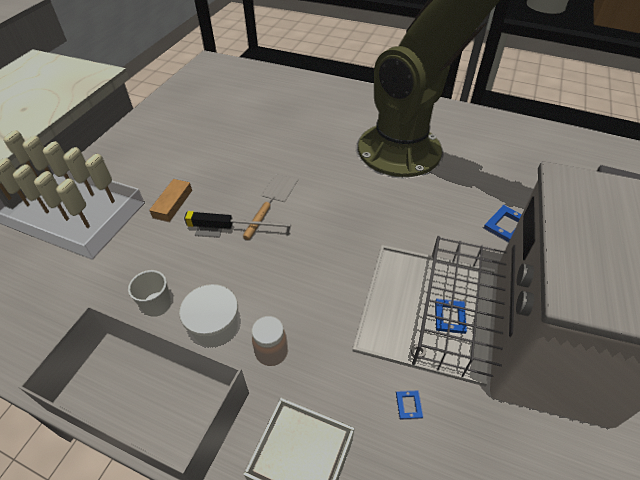

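```bash
cat > h.py <<'E'
import numpy as np,cv2
from station import ctrl,get_state,vision,models
def ray(n,px):
    i=vision.camera_info(n); R=np.array(i["R"]);t=np.array(i["t"])
    u=cv2.undistortPoints(np.array(px,float).reshape(-1,1,2),np.array(i["mtx"]),np.array(i["dist_coeffs"])).reshape(-1,2)
    return -R.T@t,np.c_[u,np.ones(len(u))]@R
def onz(n,px,z):
    o,d=ray(n,px); return o+d*((z-o[2])/d[:,2])[:,None]
def proj(n,X):
    i=vision.camera_info(n); R=np.array(i["R"])
    return cv2.projectPoints(np.array(X,float).reshape(-1,1,3),cv2.Rodrigues(R)[0],np.array(i["t"]),np.array(i["mtx"]),np.array(i["dist_coeffs"]))[0].reshape(-1,2)
def cloud(n,d):
    v,u=np.mgrid[:480,:640]; o,r=ray(n,np.c_[u.ravel(),v.ravel()])
    return (o+r*d.reshape(-1,1)).reshape(480,640,3)
E
python3 - <<'E'
from h import *
T=np.load("pics/top0.npz");S=np.load("pics/side0.npz")
def crop(im,x,y,w,h,W,H): return cv2.resize(im[y:y+h,x:x+w],(W,H),interpolation=cv2.INTER_CUBIC)
a=crop(T["im"],130,125,145,160,400,440); b=crop(S["im"],340,215,160,176,400,440)
cv2.imwrite("pics/c1.png",np.hstack([a,b]))
a=crop(T["im"],335,205,110,80,400,291); b=crop(S["im"],180,170,125,91,400,291)
cv2.imwrite("pics/c2.png",np.vstack([a,b]))
for n,D in(("top",T),("side",S)):
    P=cloud(n,D["d"]); hsv=cv2.cvtColor(D["im"],cv2.COLOR_BGR2HSV)
    m=((hsv[...,0]>100)&(hsv[...,0]<125)&(hsv[...,1]>150)&(hsv[...,2]>60)).astype(np.uint8)
    k,l,st,c=cv2.connectedComponentsWithStats(cv2.dilate(m,np.ones((5,5))))
    for j in range(1,k):
        q=np.argwhere((l==j)&(m>0))[:,::-1]
        if len(q)<30: continue
        X=onz(n,q,.013 if 190<c[j][0]<210 or 430<c[j][0]<470 else .01)
        print(n,np.round(c[j]),len(q),[np.round(v,3).tolist() for v in cv2.minAreaRect((X[:,:2]*1000).astype(np.float32))[:2]],cv2.minAreaRect((X[:,:2]*1000).astype(np.float32))[2])
    print("worktop z",np.round(P[[330,300],[300,330]],3).tolist())
    # handle black + yellow band
    y=(hsv[...,0]>22)&(hsv[...,0]<35)&(hsv[...,1]>150); q=np.argwhere(y)[:,::-1]; print("yellow",q.mean(0),len(q),np.round(np.median(P[y],0),4))
E
```

```text
top [214. 147.] 90 [[696.529, 215.208], [44.946, 35.89]] 25.142253875732422
top [200. 218.] 168 [[491.558, 243.991], [65.517, 53.819]] 15.100815773010254
top [167. 333.] 550 [[186.554, 318.033], [75.452, 89.014]] 69.72342681884766
worktop z [[0.197, -0.031, 0.003], [0.276, -0.109, 0.005]]
yellow [174.015625   379.05034722] 576 [0.1009 0.1779 0.6394]
side [503. 221.] 358 [[184.997, 312.799], [64.24, 101.009]] 72.00605010986328
side [450. 316.] 434 [[493.895, 246.159], [73.297, 58.347]] 13.10656452178955
side [409. 405.] 366 [[701.242, 216.661], [47.675, 39.291]] 25.063884735107422
worktop z [[0.633, -0.023, 0.0], [0.542, 0.006, -0.003]]
yellow [211.25742574 206.2970297 ] 101 [ 0.4829 -0.3733  0.0421]
```

View pics/c1.png

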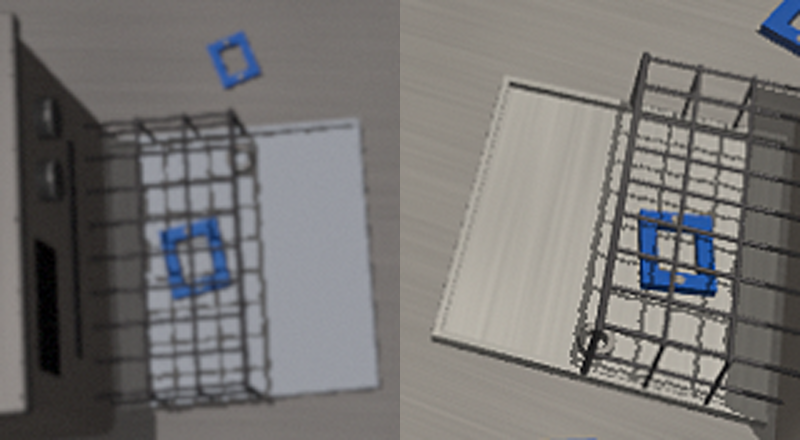

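View pics/c2.png

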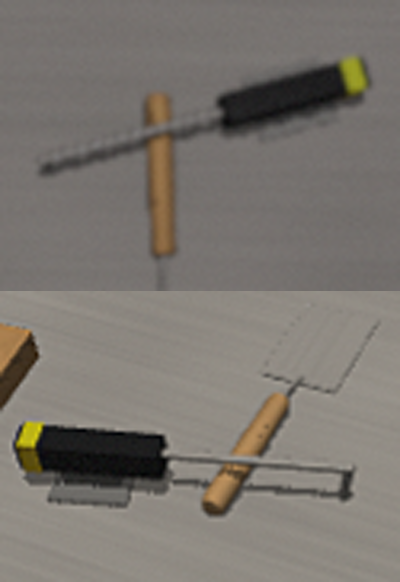

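```bash
python3 - <<'E'
from h import *
r=lambda a:np.round(a,4).tolist()
print("tray front corners",r(onz("top",[[260.5,168.8],[267.5,266.3]],.011)),r(onz("side",[[382,246.2],[353.6,350.2]],.011)))
print("tip",r(onz("top",[[346,251.2]],.004)),r(onz("side",[[288.1,234.]],.0)))
for n in("top","side"):
    im=np.load(f"pics/{n}0.npz")["im"];d=np.load(f"pics/{n}0.npz")["d"];hsv=cv2.cvtColor(im,cv2.COLOR_BGR2HSV)
    m=np.zeros((480,640),bool)
    x,y,w,h=(385,205,60,50) if n=="top" else (175,195,65,50)
    H=hsv[y:y+h,x:x+w]; b=(H[...,2]<55)|((H[...,0]>22)&(H[...,0]<35)&(H[...,1]>150))
    k,l,st,c=cv2.connectedComponentsWithStats(b.astype(np.uint8)); j=1+np.argmax(st[1:,4]); m[y:y+h,x:x+w]=l==j
    q=np.argwhere(m)[:,::-1]; R=cv2.minAreaRect((onz(n,q,.04)[:,:2]*1000).astype(np.float32)); print(n,"handle",len(q),R, "z",np.percentile(cloud(n,d)[m][:,2],[5,25,50,75,95]).round(3))
    P=cloud(n,d)[m]; P=P[(P[:,2]>.02)&(P[:,2]<.06)]; print(P.mean(0).round(4))
    r_=models.masks_of(n,"rod") ; 
    for e in r_[:1]:
        q=np.argwhere(e["mask"])[:,::-1]; X=onz(n,q,.034); print("rodmask",len(q),cv2.minAreaRect((X[:,:2]*1000).astype(np.float32)))
    for e in models.masks_of(n,"frame"):
        q=np.argwhere(e["mask"])[:,::-1]; X=onz(n,q,.013); print("frame",np.round(e["point"]),cv2.minAreaRect((X[:,:2]*1000).astype(np.float32)),X.mean(0))
    for t in("rest","collar","unit"):
      for e in models.masks_of(n,t)[:1]:
        q=np.argwhere(e["mask"])[:,::-1]; X=onz(n,q,.005); print(t,len(q),cv2.minAreaRect((X[:,:2]*1000).astype(np.float32)),X.mean(0))
E
```

```text
tray front corners [[0.6336, 0.085, 0.011], [0.3639, 0.0586, 0.011]] [[0.3711, 0.0644, 0.011], [0.6396, 0.0919, 0.011]]
tip [[0.408, -0.1516, 0.004]] [[0.4087, -0.1532, 0.0]]
top handle 403 ((458.9835510253906, -332.14599609375), (27.682044982910156, 112.40084838867188), 16.01532745361328) z [0.02  0.041 0.044 0.046 0.049]
[ 0.4595 -0.3319  0.0435]
rodmask 647 ((443.298095703125, -268.56695556640625), (30.689334869384766, 253.42811584472656), 15.837632179260254)
frame [157. 328.] ((185.9192352294922, 317.55230712890625), (79.41271209716797, 95.67835998535156), 68.17057037353516) [0.18568528 0.31793661 0.013     ]
frame [216. 141.] ((695.2689208984375, 214.07106018066406), (50.94562530517578, 39.918701171875), 24.707809448242188) [0.69534896 0.21420245 0.013     ]
frame [206. 214.] ((490.8545227050781, 242.8037567138672), (72.88752746582031, 59.73012924194336), 15.01086139678955) [0.49367712 0.24313674 0.013     ]
rest 377 ((448.19903564453125, -273.5598449707031), (26.03049087524414, 248.34608459472656), 15.948163032531738) [ 0.46556447 -0.33501633  0.005     ]
collar 67 ((595.347045
[... 619 characters left out ...]
5), (65.8843765258789, 112.0796127319336), 73.7337646484375) [0.19350671 0.30638185 0.013     ]
frame [418. 401.] ((701.3864135742188, 217.45347595214844), (53.255516052246094, 42.0080451965332), 23.96269416809082) [0.702301   0.21764822 0.013     ]
frame [451. 325.] ((495.8829650878906, 245.54708862304688), (78.88935089111328, 59.1511116027832), 15.009427070617676) [0.50038901 0.24722081 0.013     ]
rest 1003 ((417.20477294921875, -477.92376708984375), (145.87039184570312, 70.66310119628906), 5.481771469116211) [ 0.42029924 -0.4769539   0.005     ]
collar 705 ((489.8794860839844, 245.4191436767578), (79.4758071899414, 60.6380615234375), 14.298922538757324) [0.49203075 0.24533318 0.005     ]
```

Look-alikes: frames at top-image (215,147) ≈45×36 mm (small), (168,333) ≈89×75 mm (large) and (201,218) ≈70×57 mm behind the guard. The last fits, both by size and by place, and the crop confirms it. Now I'll check the joint solutions, then go to the rod.

```bash
cat >> h.py <<'E'
HM=np.array([.460,-.331]); RY=np.deg2rad(16.)          # handle middle, rod yaw
MOUTH=np.array([.4905,.1904]); UY=np.deg2rad(5.7)
FR=np.array([.4925,.2445]); PZ=.0187
yd=lambda a:np.array([-np.sin(a),np.cos(a)])
def quat(rodyaw,flip=0):
    f=np.deg2rad(45+90*flip)+rodyaw/2; return np.array([0,np.cos(f),np.sin(f),0])
GR=HM+.020*yd(RY)
def tcp(xy,z): return [xy[0],xy[1],z-PZ]   # z = height of grasp point
E
python3 - <<'E'
from h import *
print(get_state()["time"])
for fl in(0,1):
    for nm,xy,z,y in(("via",[.5,.15],.45,UY),("grasp",GR,.032,RY),("high",GR,.15,RY),("in",FR-.19*yd(UY),.05,UY),("out",MOUTH-.28*yd(UY),.04,UY)):
        q=ctrl.ik(tcp(xy,z),quat(y,fl)); print(fl,nm,None if q is None else np.round(q,2).tolist())
print(ctrl.ik([.153,.606,.45],get_state()["eef_rot"]))
E
```

```text
1.4
0 via [-0.55, 0.25, 0.3, 1.37, -0.07, 1.53, -0.16]
0 grasp [0.25, 0.72, 0.49, 1.95, -0.56, 0.61, 1.39]
0 high [0.16, 0.57, 0.62, 1.84, -0.42, 0.87, 1.26]
0 in [-0.27, 0.6, 0.17, 2.03, -0.19, 0.52, 0.14]
0 out [-0.0, 0.63, 0.19, 2.01, -0.23, 0.52, 0.45]
1 via [-0.09, 0.25, -0.35, 1.36, 0.09, 1.54, 2.81]
1 grasp [0.01, 0.89, 0.95, 1.95, -0.98, 0.86, -1.35]
1 high [-0.08, 0.77, 1.15, 1.84, -0.81, 1.08, -1.48]
1 in [0.2, 0.64, -0.55, 2.02, 0.56, 0.63, 2.52]
1 out [0.45, 0.66, -0.5, 2.0, 0.54, 0.61, 2.82]
[-1.23451123  0.44244361 -0.24619302  1.02166586  0.10527053  1.68859435
 -0.12141476]
```

```bash
python3 - <<'E'
from h import *
s=get_state
p=s()["tcp_pos"]; ctrl.movel([p[0],p[1],.42],max_speed=.3); print(s()["time"])
ctrl.movep(tcp([.5,.12],.44),quat(UY)); print(s()["time"])
ctrl.movep(tcp(GR,.13),quat(RY)); print(s()["time"])
# refine rod pose with arm overhead of the scene: only side view is checked
ctrl.movel(tcp(GR,.032)); print(s()["time"],s()["contact_force"])
ctrl.close_gripper(force=60); print(s()["time"],s()["width"],s()["contact_force"],s()["tcp_pos"])
im,d=vision.grab_frame("side"); cv2.imwrite("pics/s1.png",cv2.resize(im[150:290,150:340],(760,560)))
E
```

```text
2.175
4.3167
6.2417
7.0417 [-0.02727048 -0.02926976  0.2853458 ]
7.6333 0.023024510308750325 [-0.18228526  1.26456071  5.65005015] [ 0.45473661 -0.31182711  0.01377739]
```

View pics/s1.png

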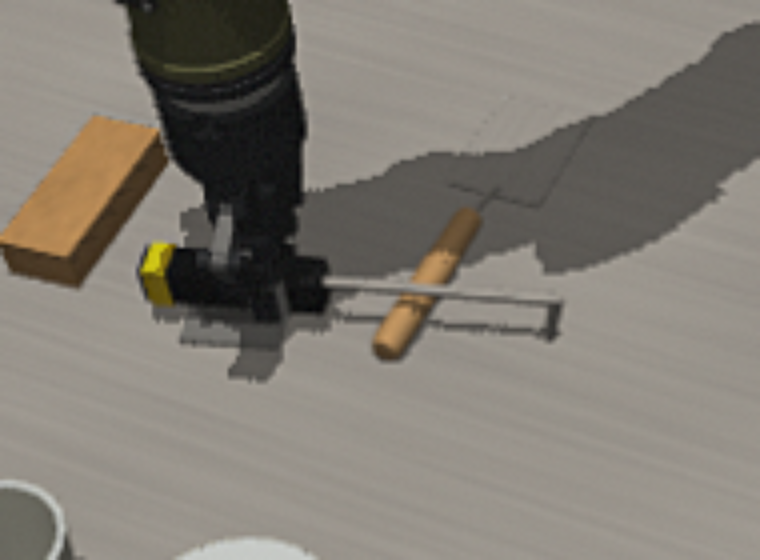

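```bash
cat >> h.py <<'E'
L=.167
def g(tip,dz,yaw=UY): return tcp(np.array(tip)-L*yd(yaw),.032+dz)   # TCP for hook tip at xy, height dz
E
python3 - <<'E'
from h import *
s=get_state
ctrl.movel(tcp(GR,.132),max_speed=.2); print(s()["time"],s()["contact_force"],s()["wrist_torque"])
tip=MOUTH-.05*yd(UY)+.007*np.array([np.cos(UY),np.sin(UY)])
ctrl.movep(g(tip,.10),quat(UY)); print(s()["time"])
ctrl.movel(g(tip,.022)); ctrl.pause(.2); st=s();print(st["time"],st["contact_force"],st["wrist_torque"],st["tcp_pos"],g(tip,.022)); print("expected tip px",proj("side",[*tip,.022]),proj("top",[*tip,.022]))
for n in("side","top"):
    im,d=vision.grab_frame(n); np.savez(f"pics/{n}2.npz",im=im,d=d)
    x,y,w,h=(330,205,160,176) if n=="side" else (150,140,145,160)
    cv2.imwrite(f"pics/_{n}.png",cv2.resize(im[y:y+h,x:x+w],(400,440),interpolation=cv2.INTER_CUBIC))
cv2.imwrite("pics/c3.png",np.hstack([cv2.imread("pics/_side.png"),cv2.imread("pics/_top.png")]))
E
```

```text
8.3333 [-0.40438233 -0.11836341 -2.33172093] [-0.02366074 -0.02730962 -0.0107643 ]
9.4667
10.3333 [-0.91416819  0.21051516 -2.61066716] [-0.05289928 -0.01529124  0.00357593] [ 0.51969665 -0.02497265  0.03623888] [np.float64(0.5190177746840983), np.float64(-0.02483182043338064), 0.0353]
expected tip px [[399.57007775 299.24091357]] [[237.77183453 214.3246443 ]]
```

View pics/c3.png

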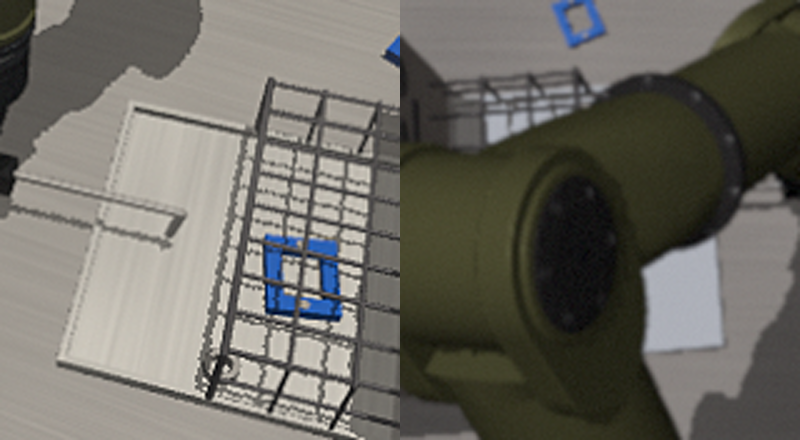

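```bash
sed -i 's/^FR=.*$//' h.py; cat >> h.py <<'E'
FR=np.array([.4935,.2455])
E
sed -i 's/^MOUTH=np.array(\[.4905,.1904\]); /&FR=None;/' h.py
python3 - <<'E'
from h import *
s=get_state
tip=FR+0.000*yd(UY)
ctrl.movel(g(tip,.022),max_speed=.08); st=s(); print(st["time"],st["contact_force"],st["tcp_pos"]); b=st["contact_force"]
for dz in(.015,.011,.008,.0055):
    ctrl.movel(g(tip,dz),max_speed=.03); f=s()["contact_force"]-b; print(dz,s()["time"],f.round(2),(s()["tcp_pos"]-g(tip,dz)).round(4))
    if f[2]>4: ctrl.movel(g(tip,.022)); print("hit"); break
im,d=vision.grab_frame("side"); cv2.imwrite("pics/s3.png",cv2.resize(im[215:391,340:500],(600,660))[:600])
print(proj("side",[*tip,.0065]))
E
```

```text
Traceback (most recent call last):
  File "h.py", line 24, in g
    def g(tip,dz,yaw=UY): return tcp(np.array(tip)-L*yd(yaw),.032+dz)   # TCP for hook tip at xy, height dz
                                 ~~~^^^^^^^^^^^^^^^^^^^^^^^^^^^^^^^^^
  File "h.py", line 22, in tcp
    def tcp(xy,z): return [xy[0],xy[1],z-PZ]   # z = height of grasp point
                                         ^^
NameError: name 'PZ' is not defined
```

```bash
sed -i 's/FR=None;//' h.py; echo 'PZ=.0187' >> h.py
python3 - <<'E'
from h import *
s=get_state
tip=FR+0.000*yd(UY)
ctrl.movel(g(tip,.022),max_speed=.08); st=s(); print(st["time"],st["contact_force"],st["tcp_pos"]); b=st["contact_force"]
for dz in(.015,.011,.008,.0055):
    ctrl.movel(g(tip,dz),max_speed=.03); f=s()["contact_force"]-b; print(dz,s()["time"],f.round(2),(s()["tcp_pos"]-g(tip,dz)).round(4))
    if f[2]>4: ctrl.movel(g(tip,.022)); print("hit"); break
im,d=vision.grab_frame("side"); cv2.imwrite("pics/s3.png",cv2.resize(im[215:391,340:500],(600,660))[:600])
print(proj("side",[*tip,.0065]))
E
```

```text
11.8917 [-0.79669556  0.52481969 -2.1261347 ] [0.51019245 0.07863414 0.03537942]
0.015 12.275 [ 1.27 -0.2   0.03] [-0.0002 -0.0002 -0.0003]
0.011 12.5583 [ 0.54 -0.38  0.89] [-0.0001 -0.     -0.0002]
0.008 12.8083 [ 0.58 -0.52  1.28] [-0.0001  0.     -0.0002]
0.0055 13.0583 [ 0.64 -0.4   0.51] [-0.0001  0.     -0.0001]
[[449.71190105 316.34487949]]
```

View pics/s3.png

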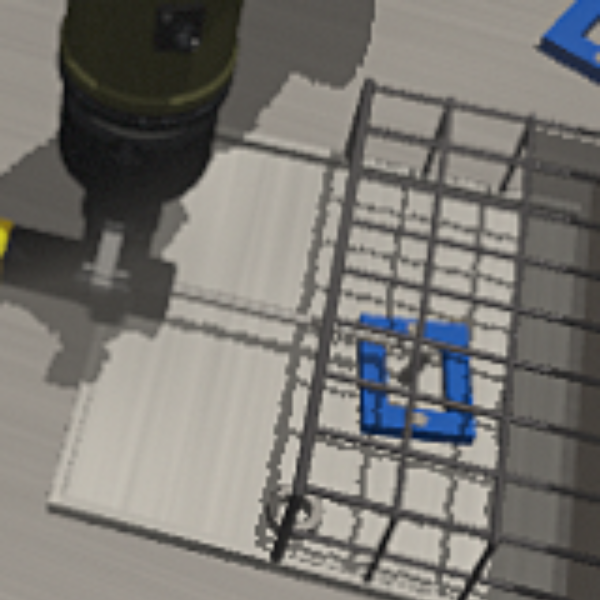

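```bash
python3 - <<'E'
from h import *
s=get_state; D=.0055; y=yd(UY); b=s()["contact_force"]
for d in(.02,.045,.07,.09,.11,.125,.132):
    ctrl.movel(g(FR-d*y,D),max_speed=.05); st=s(); f=st["contact_force"]-b
    print(d,round(st["time"],2),f.round(2),"pull %.2f"%(f[:2]@y))
    if f[:2]@y>5: break
im,_=vision.grab_frame("side"); cv2.imwrite("pics/s4.png",cv2.resize(im[215:391,320:480],(600,660))[:600])
np.save("b.npy",b)
E
```

```text
0.02 13.66 [ 1.1  -1.05 -0.45] pull -1.16
0.045 14.31 [ 0.03  0.43 -0.94] pull 0.42
0.07 14.96 [-1.3   0.42 -1.01] pull 0.55
0.09 15.51 [-0.08  0.66 -1.13] pull 0.66
0.11 16.06 [-0.61 -0.26 -0.65] pull -0.20
0.125 16.51 [-1.12  0.44  0.17] pull 0.55
0.132 16.8 [ 0.14 -0.22 -0.38] pull -0.23
```

View pics/s4.png

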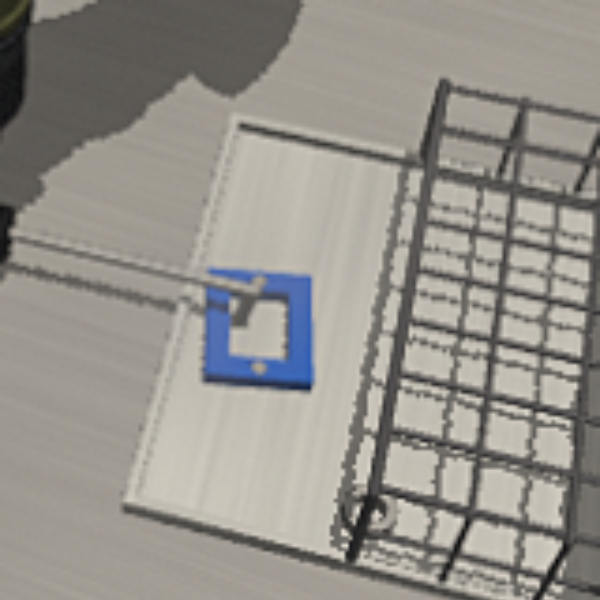

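```bash
cat >> h.py <<'E'
def blue(n,im,z=.013):
    hsv=cv2.cvtColor(im,cv2.COLOR_BGR2HSV); m=((hsv[...,0]>100)&(hsv[...,0]<125)&(hsv[...,1]>150)&(hsv[...,2]>60)).astype(np.uint8)
    k,l,st,c=cv2.connectedComponentsWithStats(cv2.dilate(m,np.ones((3,3))))
    for j in range(1,k):
        q=np.argwhere((l==j)&(m>0))[:,::-1]; X=onz(n,q,z)[:,:2]; 
        if len(q)<100 or not(.4<X[:,0].mean()<.6): continue
        r=cv2.minAreaRect((X*1000).astype(np.float32)); c=np.array(r[0])/1000-MOUTH
        print(n,r,"unit xy mm",1000*c@[np.cos(UY),np.sin(UY)],1000*c@yd(UY))
E
python3 - <<'E'
from h import *
im,_=vision.grab_frame("side"); blue("side",im)
im,_=vision.grab_frame("top"); blue("top",im)
t=FR-.132*yd(UY)-MOUTH; print("tip",t@[np.cos(UY),np.sin(UY)],t@yd(UY))
for f in ("top0","side0"): print(f); blue(f[:-1],np.load(f"pics/{f}.npz")["im"])
# rim line in side image now
print(onz("side",np.array([[236,122],[128,506]])/3.75+[320,215],.011))
E
```

```text
side ((515.8994750976562, 140.67787170410156), (44.705078125, 84.38613891601562), 68.13098907470703) unit xy mm 20.33549983094454 -51.99895022147946
tip 0.008457684920758171 -0.07747039734436736
top0
side0
side ((493.89501953125, 246.15899658203125), (73.29703521728516, 58.34709167480469), 13.10656452178955) unit xy mm 8.916202681181217 55.14610763418065
[[0.37407774 0.06755906 0.011     ]
 [0.63870306 0.09266268 0.011     ]]
```

```bash
python3 - <<'E'
from h import *
P=onz("side",np.array([[207,270],[311,274],[312,378],[203,376],[243,318]])/3.75+[320,215],.013)[:,:2]-MOUTH
print(1000*P@np.array([[np.cos(UY),np.sin(UY)],yd(UY)]).T, 1000*P[:4].mean(0))
E
```

```text
[[ -15.16136171 -104.41984539]
 [ -28.92594436  -48.15877021]
 [  37.83640117  -35.90296941]
 [  53.07769546  -91.87943566]
 [  10.67280657  -78.76257999]] [ 18.6101613  -68.58099253]
```

```bash
cat >> h.py <<'E'
def pull(b,n=6):
    F=[]
    for _ in range(n): ctrl.pause(.02); F.append(get_state()["contact_force"]-b)
    return np.array(F)
E
python3 - <<'E'
from h import *
s=get_state; D=.0055; y=yd(UY)
b=np.load("b.npy"); F=pull(b,10); print(F.mean(0).round(2),F.std(0).round(2))
d=.132; 
while d<.155:
    d+=.001; ctrl.movel(g(FR-d*y,D),max_speed=.02); F=pull(b,5); p=F[:,:2]@y
    print(round(d,4),round(s()["time"],2),F.mean(0).round(2),"pull %.2f max %.2f"%(p.mean(),p.max()))
    if p.mean()>3.5: break
open("d.txt","w").write(str(d))
im,_=vision.grab_frame("side"); cv2.imwrite("pics/s5.png",cv2.resize(im[215:391,320:480],(600,660))[:600])
E
```

```text
[-0.41 -0.02 -0.75] [0.37 0.42 0.43]
0.133 17.45 [-0.23 -0.08 -0.36] pull -0.06 max 0.55
0.134 17.78 [-0.31 -0.42 -0.33] pull -0.39 max -0.14
0.135 18.12 [-0.17 -0.01 -0.8 ] pull 0.00 max 0.54
0.136 18.45 [-0.25 -0.23 -0.8 ] pull -0.20 max 0.26
0.137 18.78 [-0.36  0.11 -1.17] pull 0.14 max 0.53
0.138 19.12 [ 0.08  0.66 -0.82] pull 0.65 max 1.27
0.139 19.45 [-0.18  0.66 -0.84] pull 0.68 max 1.02
0.14 19.78 [-0.15  0.35 -0.63] pull 0.36 max 1.17
0.141 20.12 [-0.36  0.11 -0.38] pull 0.14 max 0.84
0.142 20.45 [-0.11  0.46 -0.84] pull 0.47 max 1.14
0.143 20.78 [-0.25  0.14 -0.79] pull 0.16 max 0.38
0.144 21.12 [-0.07  2.6  -1.02] pull 2.60 max 3.10
0.145 21.45 [-0.58  5.62 -1.33] pull 5.65 max 5.81
```

View pics/s5.png

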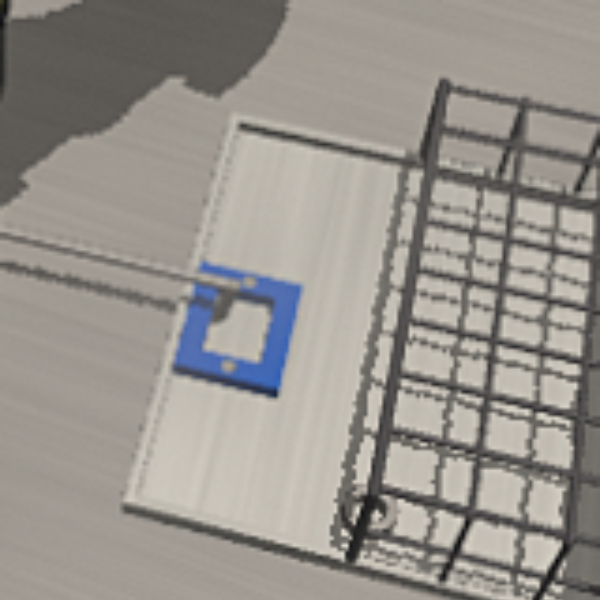

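```bash
python3 - <<'E'
from h import *
s=get_state; D=.0055; y=yd(UY); b=np.load("b.npy"); d=float(open("d.txt").read())
for _ in range(6):
    F=pull(b,5); p=(F[:,:2]@y).mean(); print(round(d,5),round(p,2))
    if abs(p-8)<.4: break
    d+=np.clip((8-p)/3.1,-.5,.7)*1e-3; ctrl.movel(g(FR-d*y,D),max_speed=.01)
t=s()["time"]; F=pull(b,60); p=F[:,:2]@y; print("hold",s()["time"]-t,p.mean(),p.min(),p.max(),F.mean(0).round(2))
open("d.txt","w").write(str(d))
E
```

```text
0.145 5.27
0.1457 6.53
0.14618 7.82
hold 1.0 7.757313874581621 6.725526639038961 8.854603877053925 [ 0.34  7.83 -2.19]
```

```bash
python3 - <<'E'
from h import *
s=get_state; D=.0055; y=yd(UY); b=np.load("b.npy"); d=float(open("d.txt").read())
F=pull(b,25); print("hold",(F[:,:2]@y).mean())
t=FR-(d-.012)*y
ctrl.movel(g(t,D),max_speed=.03); F=pull(b,5); print(F.mean(0).round(2))
ctrl.movel(g(t,.03),max_speed=.05); print(s()["contact_force"]-b)
ctrl.movel(g(t,.10),max_speed=.15)
ctrl.movep(tcp(GR,.11),quat(RY)); ctrl.pause(.2); print(s()["time"],s()["tcp_pos"])
im,_=vision.grab_frame("side"); cv2.imwrite("pics/s6.png",cv2.resize(im[150:390,150:490],(790,558)))
blue("side",im); np.savez("pics/side6.npz",im=im)
print("tip exp",proj("side",[*(GR+L*yd(RY)),.078]))
E
```

```text
hold 7.875122520639717
[-0.32 -0.03 -1.04]
[-0.25808121 -0.5712184  -1.615599  ]
26.8 [ 0.45552664 -0.31008174  0.09118615]
side ((518.6864013671875, 132.9822540283203), (23.83867645263672, 58.25168991088867), 84.98424530029297) unit xy mm 22.344319516831558 -59.93331427370148
tip exp [[286.927288  210.7694236]]
```

View pics/s6.png

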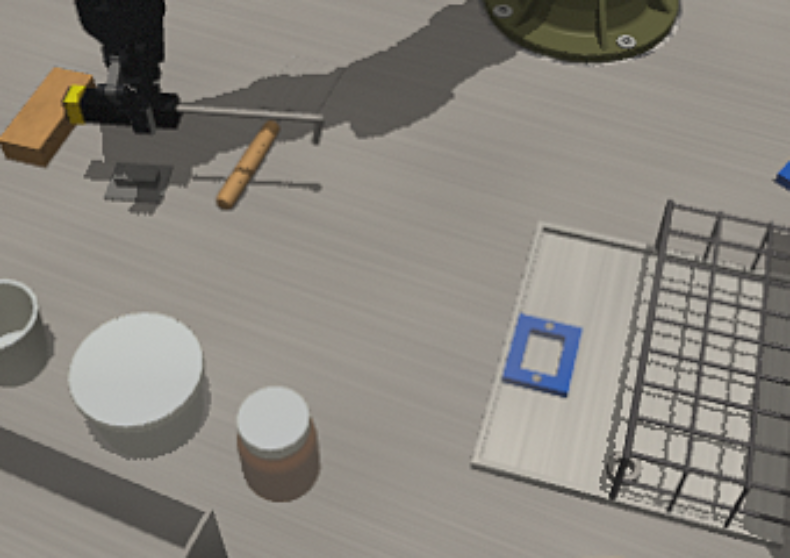

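```bash
python3 - <<'E'
from h import *
s=get_state; 
ctrl.movel(tcp(GR,.040),max_speed=.12); b=pull(np.zeros(3),5).mean(0); z=.036
while z>.0305:
    ctrl.movel(tcp(GR,z),max_speed=.02); f=pull(b,3).mean(0); print(round(z,4),f.round(2),s()["tcp_pos"].round(4))
    if f[2]>1.5: break
    z-=.001 if z>.0335 else .0005
ctrl.ungrasp(); ctrl.pause(.2)
print(s()["time"],s()["tcp_pos"],s()["width"])
ctrl.movel(tcp(GR,.14),max_speed=.15)
p=s()["tcp_pos"]; ctrl.movel([p[0]-.03,p[1]-.05,.28],max_speed=.3)
for n in("side","top"):
    im,_=vision.grab_frame(n); np.savez(f"pics/{n}7.npz",im=im)
    x,y,w,h=(150,170,170,120) if n=="side" else (150,140,300,212)
    cv2.imwrite(f"pics/_{n}.png",cv2.resize(im[y:y+h,x:x+w],(560,296 if 0 else 290)))
cv2.imwrite("pics/c7.png",np.vstack([cv2.imread("pics/_side.png"),cv2.imread("pics/_top.png")])); print(s()["time"])
E
```

```text
0.036 [-0.23 -0.35  0.1 ] [ 0.4545 -0.3118  0.0174]
0.035 [-0.63  0.73 -0.26] [ 0.4544 -0.3118  0.0163]
0.034 [-0.37 -0.3   0.02] [ 0.4545 -0.3117  0.0153]
0.033 [-0.56 -0.31 -0.21] [ 0.4545 -0.3117  0.0143]
0.0325 [-0.11 -0.31  0.35] [ 0.4545 -0.3118  0.0138]
0.032 [-1.52  1.39  7.04] [ 0.4545 -0.3118  0.0138]
30.3917 [ 0.45448198 -0.31176149  0.01328027] 0.08537770993082043
32.075
```

View pics/c7.png

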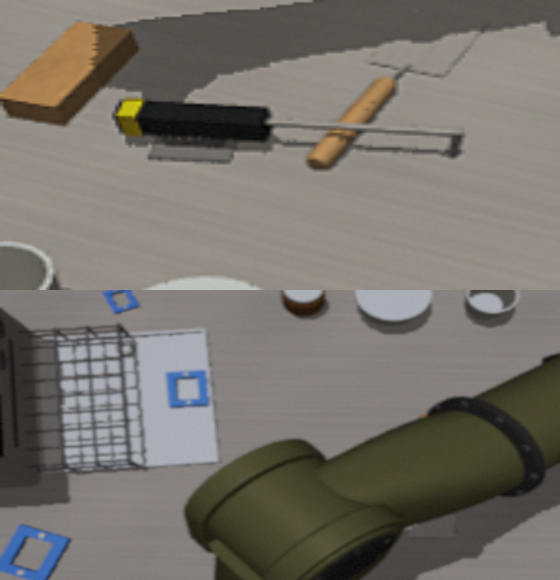

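```bash
python3 - <<'E'
from h import *
for n in("top","side"): blue(n,np.load(f"pics/{n}7.npz")["im"])
im=np.load("pics/top7.npz")["im"]
a=onz("top",np.array([[205,330],[217,462]])*[300/560,212/290]+[150,140]-[0,290*212/290],.011); print(a, np.degrees(np.arctan2(a[0,1]-a[1,1],a[0,0]-a[1,0])))
i=im[165:275,200:280]; cv2.imwrite("pics/c8.png",cv2.resize(i,(436,600),interpolation=cv2.INTER_CUBIC))
E
```

```text
top ((509.69036865234375, 126.09526824951172), (64.89756774902344, 19.139047622680664), 4.826244354248047) unit xy mm 12.708753352333625 -65.89276411522485
side ((518.6864013671875, 132.9822540283203), (23.83867645263672, 58.25168991088867), 84.98424530029297) unit xy mm 22.344319516831558 -59.93331427370148
[[0.63236222 0.08685014 0.011     ]
 [0.3653769  0.06195682 0.011     ]] 5.326773917148989
```

View pics/c8.png

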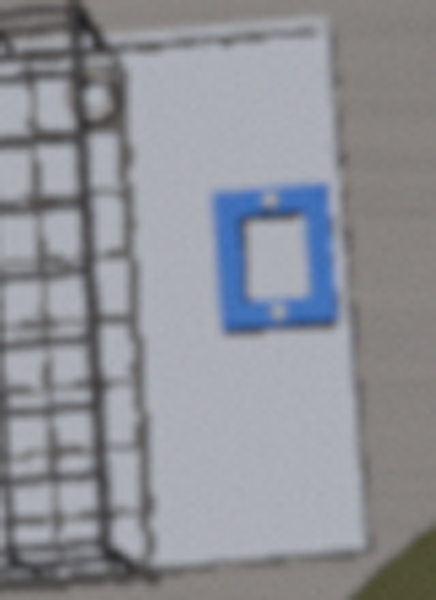

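The frame's edge is parallel to the rim and about one rim thickness (6 mm) from its outer edge, so it is flush. Handing in.

```bash
python3 -c "
from station import ticket,get_state
print(get_state()['time'],get_state()['contact_force']); print(ticket.close_job())"
```

```text
32.075 [-0.25971189 -0.01960623  0.44367769]
the job is handed in; nothing more can be done
None
```

The middle-sized blue frame now lies flush against the tray's front rim. The hooked rod is back on its grey rest and released. I handed the job in at about 32 s.

- **Drawing out:** I took the rod by its handle and lowered the hook into the frame's window behind the guard. I then drew the frame along the tray in small steps until the pull rose at the rim. Drag readings before the rim stayed within about 1.3 N.
- **Snugging:** I held a mean pull of about 7.8 N for about 1.5 s, reading between 6.7 and 8.9 N over the first second. The highest pull read was 8.9 N, but force was only read between moves, not during them.
- **Putting back:** I unhooked in mid-window, lifted clear and returned the rod to its original pose. The contact force on touching down was about 7 N, then I opened the gripper and retreated.
- **Last checks:** The frame is parallel to the rim, at 4.8° to the world x axis against 5.3–5.7° for the rim. In the last crop its edge sits one rim thickness (6 mm) from the rim's outer edge. The rod lies on its rest as before, and the collar, spatula and other frames look unmoved in the parts of the pictures I viewed.
- **Disagreements:** The two cameras differ by about 6–8 mm in absolute tray position, so I judged flushness by the force rise and by where the frame sits relative to the rim. The colour fit of the final frame picked up only part of it, so its centre value was not usable. In the last top picture the arm hid the rod, so only the side camera checked that it was laid back.

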